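# Lock the board jig through its L-shaped slot

### The job

Lock the circuit board into the clamping jig: with the fingertips, push the upright brass pin along the long leg of its L-shaped slot until the jaw is fully closed on the board, then push it round the corner and fully home to the end of the short leg. Only push the pin, do not lift it, and leave the loose parts on and around the jig where they are. Finish with the hand clear of everything.

Things in the scene. Friction and masses are not known exactly. Their poses are not given: they have to be found in the camera images.
- jig: clamping jig, a fixed grey metal plate on a dark base: 260 mm long (x), 170 mm wide (y), plate top 20 mm above the counter. Origin: centre of the underside; z up. In the plate an L-shaped slot, 18 to 20 mm wide, 12 mm deep; the pin's axis runs in it along the jig's +x from (-75, -20) mm to the corner (-20, -20) mm, then along the jig's +y to (-20, +15) mm.
- pin_top (a point): centre of the flat top of the upright round brass pin, on its axis, 66 mm above the counter. Diameter 14 mm. Pushable from any side with the fingertips 31 to 60 mm above the counter, over the low yoke. It does not spring back. It stands loose in its collar: a hand that rises while pressing on it can lift it, so back off first.
- yoke (a point): centre of the low steel yoke that the pin stands in, at the height of its top, 26.5 mm above the counter; it moves with the jaw. 36 mm along the jig's x, 84 mm along its y (from 24 mm on the -y side of the long leg's centre line to 60 mm on the +y side). In it the pin's dark collar, 24 mm across, top 28.5 mm above the counter.
- board (a point): centre of the green circuit board clamped by the jaw, at its top face, 28 mm above the counter; it is fixed to the jig at its +x end, 60 mm along x, 104 mm along y, its parts reach 42 mm above the counter, and a fixed stop 36 mm high stands behind it
- corner (a point): the pin axis' place at the corner of the L, at plate-top height (20 mm above the counter), in the jig's plate; axes as the jig's
- leg_end (a point): the pin axis' place at the end of the short leg, 35 mm along the jig's +y from the corner, at plate-top height; axes as the jig's
- jaw (a joint): travel of the steel jaw with its yoke, carried along by the pin, in m along the jig's +x: 0 fully open (pin at the start of the long leg), 0.055 fully closed on the board (pin at the corner, stop). Pushing takes about 3 to 6 N. The jaw's cross bar is 70 mm ahead of the pin, 36 mm above the counter, 100 mm wide.
- shoe (a joint): travel of the pin across the yoke, in m along the jig's +y: 0 in the long leg, 0.035 at the end of the short leg (stop). The slot's walls let it grow only when the jaw has travelled at least 0.051. Pushing takes about 2 to 4 N.
- pin (a joint): how far the pin has been lifted up out of its collar, in m; 0 when it sits fully down. It weighs about 70 g.
- standoff_a: loose brass hexagonal standoff, 14 mm across, 26 mm tall, standing on the jig's plate to the +y side of the long leg; origin at the centre of its foot. Leave alone.
- standoff_b: the same kind of standoff, standing on the jig's plate to the -y side of the long leg. Leave alone.
- lens: loose amber glass indicator lens, a dome 26 mm across and 12 mm high, on the jig's plate at its -x, +y corner; origin at the centre of its underside. Leave alone.
- canister: round screw-top tin canister with a dented lid, 85 mm across, 96 mm tall, standing on the counter on the -y side of the jig; origin at the centre of its underside. Leave alone.
- remote_back: black plastic remote-control back, 165 x 46 x 10 mm, lying on the counter on the +y side of the jig; origin at the centre of its underside. Leave alone.
- spanner: steel spanner, 160 mm long, lying on the counter on the -y side of the jig, beyond the canister; origin under its middle. Leave alone.
- driver: screwdriver, 180 mm long, lying on the counter on the +y side, beyond the remote back; origin under its middle. Leave alone.

How it is judged:
By the outcome, as a careful person would: the job done as asked, in the order asked, and still so for the second after the job is handed in, with the robot touching nothing.
It also fails if it takes over 38 s, if anything falls off the work surface, if the arm or the gripper's body presses on something with over 40 N, if the wrist force passes 120 N, or if a joint passes its speed limit or range.

### The arm

A 6-joint arm with a two-finger parallel gripper is mounted at the origin on the work surface. World frame = base frame: x ahead of the robot, y to its left, z up, the work surface at z = 0. Lengths are in m, angles in rad, forces in N, time in s.
With the tool pointing down it reaches from about 0.4 to 0.825 m from the base axis. Payload 7 kg.
Tool frame: the origin (TCP) lies midway between the tips of the shut fingers; the grasp point (between the pads) lies 19 mm behind it; z points along the fingers, y is the line along which they close (so a half turn about z gives the same grasp; the last joint's range is limited). The gripper opens to 88 mm and grips with 3 to 60 N. Pads are 19 mm wide; open, the fingers measure 130 mm over their backs; the gripper's body (78 mm by 193 mm) begins 47 mm behind the grasp point.
Start: joints at [-0.965, 0.359, 0.012, 0, -1.224, -0.288], TCP at [0.211, -0.641, 0.192] pointing down, gripper open.
Joint ranges: [-3.07, 3.07], [-1.43, 2.12], [-1.02, 1.25], [-3.03, 1.67], [-3.05, -0], [-3.03, 3.03]. Speed limits (rad/s): [2.39, 2.39, 3.01, 3.14, 3.14, 3.14].

### API

Orientations are given as [roll, pitch, yaw] about the fixed x, y, z axes, in that order (R = Rz(yaw) Ry(pitch) Rx(roll)).
In Python, from station import arm gives the robot as it stands. The module is installed in compiled form; this text tells all that it offers.
- The arm moves only by the tool carry_out, never from a script. Its argument "commands" is a list of rows, each a list of 4 numbers: the shift along the world's x, y, z in units of 50 mm (1.0 is 50 mm), then the turn about the world's z in units of 6 degrees (1.0 is 6 degrees). A call has exactly 10 rows; each row is the pose to reach, as a shift and turn from the pose commanded when the call began; what a row does not reach only later rows make up. A row lasts 1/8 s, in which the tool goes at most 62.5 mm and 10.7 degrees, less where a joint would pass 70% of its speed; a pose out of reach is approached as far as the arm can. A call with a gripper value outside its range is refused whole. "claw" is the closure, from 0 (fully open) to 1 (shut), set as the call begins (left out, the last holds). The fingers move at their own pace and stop on an object; "force" is the grip in N (left out, the last holds). Time passes only in rows, so rows that repeat a pose let the fingers close, or fill a call up. It gives the time, the measured TCP pose, the force, the opening and the grip force at its end, in the units of the state.
- arm.get_state(): the state, without advancing time (a new reading comes with each control period).
- arm.grab_frame(name): name is "scene" or "top" or "wrist"; returns a dict with "pixels" (400x640x3 uint8, red, green, blue), "fx", "fy", "cx", "cy" (pixels), "eye" and "orientation" of the camera in the world. Camera axes: x right, y down, z forward; pixel columns grow to the right and rows downward; lengths in m; the calibration is good to about 2 mm. A picture is of the moment at which its call begins. There is no depth.
- arm.job_done(): hands the job in; it is judged then, once.
Trained networks look in a picture, given as the dict that the camera call returned (one of the last four; its "shot" number tells which), for a name from the list of things; names that differ only in an ending like _2 or _b are one class to them, and where a whole thing is asked for, a point or a joint stands for the part that bears it (a point fixed in the world has none). Each returns a list of dicts, best first, with "conf" (0 to 1); they miss things now and then, are a little off and sometimes report something else, mostly with a low value. They report only what shows in the picture. A call takes as long as a camera call.
- arm.regions_of(picture, query): "pixels" (400x640 bool, what is visible of it) and "uv" ([column, row] in pixels, amid what is visible of it).
- arm.mark_of(picture, query): "uv" ([column, row] in pixels: a listed point, or the origin of a listed thing).
The state is a dict: "t": time; "q": joint angles; "qd": joint speeds; "joint_efforts": joint torques, N m; "eef_pos": TCP position; "ee_rot": TCP orientation; "force": force on the tool from outside, world axes, zero at the start; "moment": the same for the moment, N m; "width": finger opening in m; "gripper_force": force on a finger pad.
Only numpy, scipy, OpenCV 4.12 (cv2) and the standard library are available. Lean on these libraries where they do the work, as an engineer would, in place of code of your own. Each camera call takes 0.05 s, during which the arm holds its last target. There are 200 camera calls.

## Working session

There is one attempt and no reset: what is moved stays moved. The work goes in short steps, Python scripts to look and compute and a tool call to move; the robot and the scene stay as the last step left them, time stands still between calls to the robot, and variables do not carry over. Pictures are saved under pics/ and viewed, at most 10 in all, crops included, and the job is handed in when it is done.

Besides the shell and the picture viewer there is one more tool, called after "Call:" in YAML: its name, and indented under it one key for each argument. carry_out: Moves the arm, as the interface text tells. Its arguments: {"type":"object","properties":{"commands":{"type":"array","items":{"type":"array","items":{"type":"number"}}},"claw":{"type":"number"},"force":{"type":"number"}},"required":["commands"]}

```bash
mkdir -p pics; cat > h.py <<'E'
import numpy as np, cv2
from scipy.spatial.transform import Rotation as R
from station import arm
def rot(o):
    o=np.array(o,float)
    return o if o.shape==(3,3) else (R.from_euler('xyz',o).as_matrix() if o.size==3 else R.from_quat(o).as_matrix())
def ray(f,uv,z):
    d=rot(f["orientation"])@np.array([(uv[0]-f["cx"])/f["fx"],(uv[1]-f["cy"])/f["fy"],1.])
    e=np.array(f["eye"]); return e+d*(z-e[2])/d[2]
def save(f,n): cv2.imwrite(f"pics/{n}.png",f["pixels"][:,:,::-1])
Z=dict(pin_top=.066,yoke=.0265,board=.028,corner=.02,leg_end=.02,jig=0,standoff_a=.02,lens=.02,canister=0)
def marks(f,names):
    for n in names:
        for m in arm.mark_of(f,n)[:2]:
            print(n,round(m["conf"],2),np.round(m["uv"],1),np.round(ray(f,m["uv"],Z[n])*1000,1)[:2])
E
python3 - <<'E'
from h import *
for c in ("top","scene"):
    f=arm.grab_frame(c); save(f,c+"0"); print(c,f["eye"],np.round(f["orientation"],3).tolist()); marks(f,Z)
s=arm.get_state(); print(s["t"],s["eef_pos"],s["ee_rot"],s["width"])
E
```

```text
top [0.35384232 0.0624671  1.04674161] [-2.911, -0.004, -1.641]
pin_top 0.38 [318.3 236. ] [497.7  58.3]
yoke 0.56 [311.2 238.1] [499.9  74.2]
yoke 0.46 [342.8 235.2] [501.5   3.7]
board 0.64 [286.7 176.1] [645.9 120.8]
corner 0.96 [311.5 218.9] [544.2  70.8]
leg_end 0.59 [294.5 225.3] [532.3 109.8]
jig 0.87 [301.5 213.2] [562.9  93.1]
standoff_a 0.51 [343.  236.1] [500.4   3. ]
standoff_a 0.44 [287.3 245.8] [487.4 128.4]
lens 0.45 [291.6 259.8] [455.7 120.5]
canister 0.65 [367.7 184. ] [621.6 -65.6]
canister 0.37 [293.8 261. ] [454.7 116.9]
scene [1.28582595 0.36341922 0.59824141] [-2.149, 0.017, 1.989]
pin_top 0.39 [330.6 198.2] [494.9  48.2]
yoke 0.88 [341.3 213.9] [489.3  72.4]
yoke 0.42 [363.9 211. ] [458.4 116. ]
board 0.65 [336.8 255.4] [633.  117.5]
board 0.37 [258.4 242.8] [657.8 -47.5]
corner 0.8 [330.8 227.5] [539.1  66.8]
corner 0.41 [344.7 230.2] [536.8  98.5]
leg_end 0.89 [342.5 231.5] [543.1  95.8]
jig 0.57 [338.  242.2] [558.   91.4]
standoff_a 0.56 [312.7 214.2] [506.6   8.9]
standoff_a 0.55 [364.5 221. ] [486.9 127.2]
lens 0.49 [364.1 212. ] [452.8 114.9]
canister 0.69 [258.1 241.2] [622.2 -71.1]
1.0 [ 0.21086328 -0.64118158  0.19196971] [ 3.14157922e+00 -1.95189684e-05 -2.82379948e+00] 0.08752269632792617
```

View pics/top0.png

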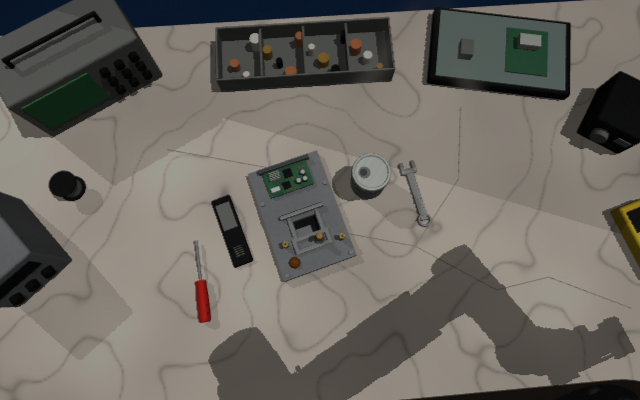

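View pics/scene0.png

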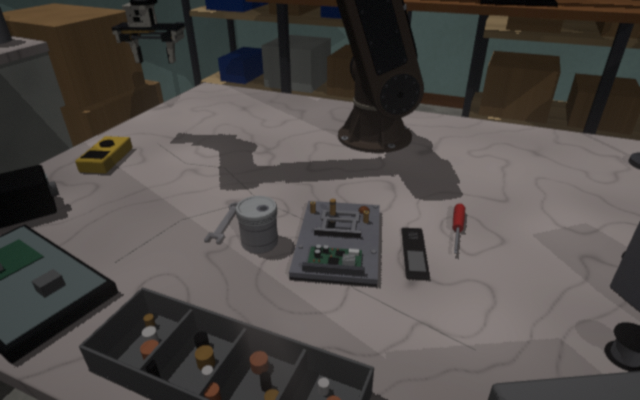

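The top view shows the jig turned about 15–20°, with the pin at about (319,236), standoffs at (285,245) and (341,237), and the canister at (370,175). The scene view shows the same layout, with the pin at about (332,207). I'll move above the jig with the fingers shut, then measure with the wrist camera.

Call:
carry_out:
  commands:
    - [0.4,1,0.2,0]
    - [0.8,2,0.4,0]
    - [1.2,3,0.6,0]
    - [1.6,4,0.8,0]
    - [2,5,1,0]
    - [2.4,6,1.2,0]
    - [2.8,7,1.2,0]
    - [3.2,8,1.2,0]
    - [3.6,9,1.2,0]
    - [4,10,1.2,0]
  claw: 1
  force: 20

```text
t: 2.25
eef_pos: [0.4113, -0.1395, 0.2525]
ee_rot: [-3.141, 0.001, -2.824]
force: [1.2, -0.3, 0.6]
width: 0.0006
gripper_force: 0.0
```

Call:
carry_out:
  commands:
    - [0.2,0.6,0,0]
    - [0.4,1.2,0,0]
    - [0.5,1.8,0,0]
    - [0.6,2.4,0,0]
    - [0.7,3,0,0]
    - [0.8,3.2,0,0]
    - [0.8,3.4,0,0]
    - [0.8,3.4,0,0]
    - [0.8,3.4,0,0]
    - [0.8,3.4,0,0]

```text
t: 3.5
eef_pos: [0.4508, 0.0283, 0.252]
ee_rot: [-3.142, 0.0, -2.825]
force: [-0.3, 0.4, 0.4]
width: 0.0004
gripper_force: 0.0
```

```bash
python3 - <<'E'
from h import *
f=arm.grab_frame("wrist"); save(f,"w1"); print(f["eye"],f["orientation"]); marks(f,Z)
s=arm.get_state(); print(s["t"],s["eef_pos"],s["ee_rot"],s["width"],s["force"])
f=arm.grab_frame("top")
for m in arm.regions_of(f,"jig")[:1]:
    p=np.argwhere(m["pixels"])[:,::-1]; w=np.array([ray(f,u,.02)[:2] for u in p])*1000
    print(m["conf"],cv2.minAreaRect(w.astype(np.float32)))
E
```

```text
[0.3813112  0.00496092 0.44403234] [ 2.86247937e+00 -5.32562215e-06  1.88797573e+00]
pin_top 0.57 [329.4 219.6] [502.9  56.6]
yoke 0.86 [343.4 208.3] [495.3  74.2]
corner 0.62 [325.3 241.2] [548.7  67.4]
leg_end 0.83 [350.3 238.7] [534.7  98.3]
jig 0.83 [341.1 248. ] [559.5  95. ]
standoff_a 0.49 [384.6 216.3] [490.5 130.8]
standoff_a 0.46 [292.5 193. ] [498.1   5.7]
lens 0.56 [384.8 184.8] [450.5 115.5]
lens 0.21 [384.3 216.7] [491.2 130.6]
4.0 [0.45089925 0.02879631 0.25194462] [ 3.14158902e+00 -3.01714805e-05 -2.82385451e+00] 0.0005287495266876309 [ 0.14304686 -0.11540635 -0.37771109]
0.49 ((663.4287719726562, 166.00439453125), (24.495752334594727, 90.01644134521484), 17.618947982788086)
```

View pics/w1.png

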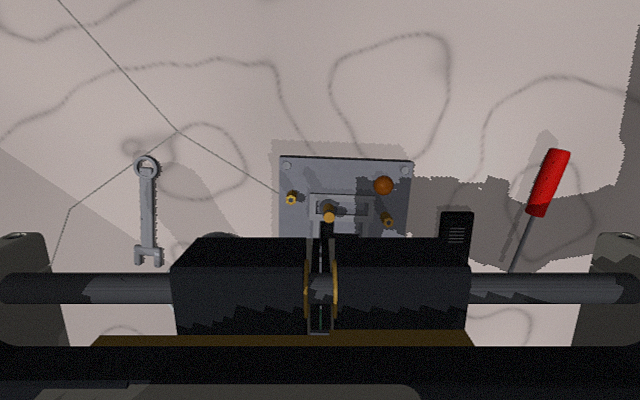

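The wrist view shows the jig's back edge from about (280,156) to (414,161), the pin top at (329,217), standoffs at (291,198) and (387,219), and the lens at (384,185). The hand body hides the rest.

```bash
python3 - <<'E'
from h import *
f=arm.grab_frame("wrist"); t=arm.grab_frame("top")
for n,F,uvs in (("w",f,[(280,156),(414,161)]),("t",t,[(248,183),(316,152),(356,255),(282,280)])):
    P=np.array([ray(F,u,.02)[:2]*1000 for u in uvs]); print(n,P.round(1).tolist(),[round(float(np.linalg.norm(P[i]-P[i-1])),1) for i in range(len(P))],
     [round(float(np.degrees(np.arctan2(*(P[i]-P[i-1])[::-1]))),1) for i in range(len(P))])
# combine estimates for pin using brass blob region
for q in ("pin_top","standoff_a"):
    for m in arm.regions_of(f,q)[:3]:
        ys,xs=np.nonzero(m["pixels"]); print(q,round(m["conf"],2),m["uv"],xs.min(),xs.max(),ys.min(),ys.max(),len(xs))
c=cv2.resize(f["pixels"][140:245,260:430],None,fx=4.7,fy=4.7,interpolation=cv2.INTER_CUBIC)
cv2.imwrite("pics/w2.png",c[:,:,::-1])
E
```

```text
w [[457.0, -22.7], [410.2, 139.9]] [169.2, 169.2] [-73.9, 106.1]
t [[637.9, 210.7], [701.7, 50.0], [456.3, -22.3], [413.3, 143.9]] [234.3, 172.9, 255.8, 171.7] [16.6, -68.3, -163.6, 104.5]
standoff_a 0.69 [290.9, 194.9] 286 297 189 204 147
standoff_a 0.6 [386.9, 218.3] 380 392 211 225 132
```

View pics/w2.png

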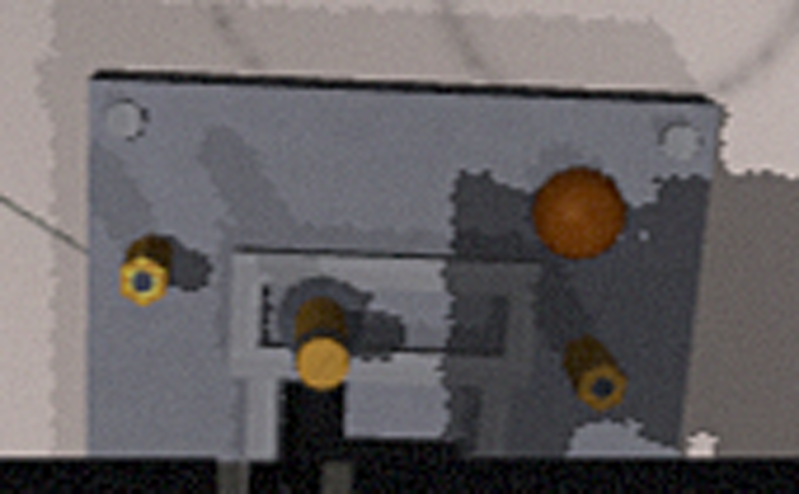

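The enlarged crop puts the plate's top-back corners at about (280.2,157.0) and (412.1,161.7), the pin top at (328.5,217.0), and the standoff tops at (290.4,199.8) and (387.7,222.3).

```bash
python3 - <<'E'
from h import *
f=arm.grab_frame("wrist")
r=lambda u,z: ray(f,u,z)[:2]*1000
a,b=r((280.2,157),.02),r((412.1,161.7),.02); pin=r((328.5,217),.066)
d=b-a; yaw=np.arctan2(d[1],d[0])-np.pi/2; print("yaw",np.degrees(yaw),"width",np.linalg.norm(d))
J=np.array([[np.cos(yaw),-np.sin(yaw)],[np.sin(yaw),np.cos(yaw)]]); o=(a+b)/2+J@[130,0]
print("jig",o,"pin",pin,"pin in jig",J.T@(pin-o))
for n,u in (("b",(290.4,199.8)),("a",(387.7,222.3)),("lens",(383.2,185.3))):
    print(n,J.T@(r(u,.046 if n!="lens" else .026)-pin)+[-75,-20])
print("axes",J)
print("tcp",arm.get_state()["eef_pos"])
for n,p in (("start",(-105,-20)),("closed",(-37,-20))): print(n,pin+J@(np.array(p)-[-75,-20]))
E
```

```text
yaw 16.16719665270279 width 166.59888671878988
jig [559.80799351  94.12270234] pin [500.19094294  55.06719194] pin in jig [-68.13405625 -20.91114512]
b [-88.76240528 -66.80043998]
a [-63.90410301  54.92350241]
lens [-106.39663228   49.18093349]
axes [[ 0.96045326 -0.27844127]
 [ 0.27844127  0.96045326]]
tcp [0.45089075 0.02884778 0.2519768 ]
start [471.3773452   46.71395394]
closed [536.68816675  65.64796008]
```

Call:
carry_out:
  commands:
    - [0.38,0.35,0,-0.33]
    - [0.38,0.35,-0.6,-0.33]
    - [0.38,0.35,-1.4,-0.33]
    - [0.38,0.35,-2.2,-0.33]
    - [0.38,0.35,-3,-0.33]
    - [0.38,0.35,-3.5,-0.33]
    - [0.38,0.35,-3.9,-0.33]
    - [0.38,0.35,-4.1,-0.33]
    - [0.38,0.35,-4.1,-0.33]
    - [0.38,0.35,-4.1,-0.33]

```text
t: 5.6
eef_pos: [0.4705, 0.0466, 0.0477]
ee_rot: [3.142, 0.001, -2.858]
force: [-0.2, 0.4, 0.5]
width: 0.0003
gripper_force: 0.0
```

```bash
python3 - <<'E'
from h import *
s=arm.get_state(); print(s["t"],s["eef_pos"],s["ee_rot"],s["force"])
f=arm.grab_frame("wrist"); w=arm.grab_frame("scene")
print(f["eye"]); marks(f,["pin_top","corner","leg_end","yoke","jig"])
a=f["pixels"]; b=cv2.resize(w["pixels"][170:300,240:440],None,fx=3.2,fy=3.2,interpolation=cv2.INTER_CUBIC)
cv2.imwrite("pics/s3.png",b[:,:,::-1]); save(f,"w3")
E
```

```text
5.6 [0.47052867 0.04657347 0.04772327] [ 3.14150745e+00  1.24879691e-03 -2.85813924e+00] [-0.15853192  0.39363829  0.52290903]
[0.4000805  0.02553935 0.2396436 ]
pin_top 0.4 [424.8 216.4] [440.7  96.6]
pin_top 0.22 [322.  317.3] [516.9  60.8]
corner 0.61 [321.3 316.4] [547.3  69.5]
```

View pics/s3.png

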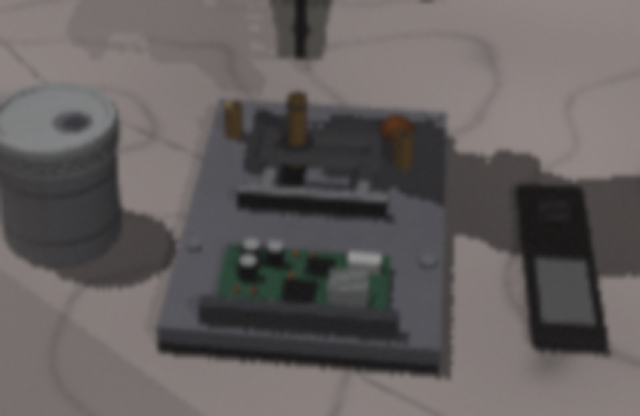

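View pics/w3.png

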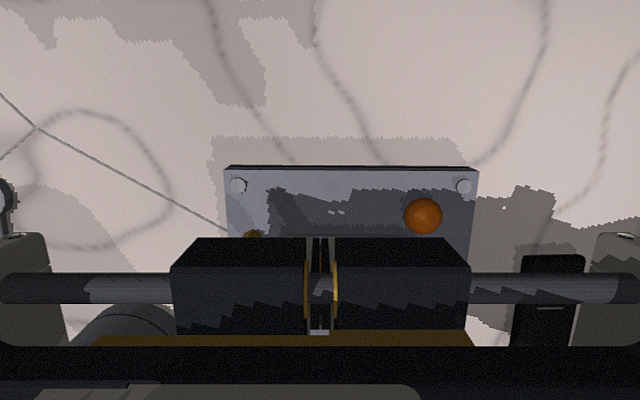

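The wrist view shows the jig's back edge from (228,168) to (478,169), which is level with the hand, so the yaw is good. The scene crop shows the pin upright at (297,118) and the fingertips seemingly higher than expected, at (300,55). I'll check that by projecting the TCP.

```bash
cat >> h.py <<'E'
def proj(f,p):
    c=rot(f["orientation"]).T@(np.array(p)-f["eye"]); return np.round([f["fx"]*c[0]/c[2]+f["cx"],f["fy"]*c[1]/c[2]+f["cy"]],1)
E
python3 - <<'E'
from h import *
w=arm.grab_frame("scene"); f=arm.grab_frame("wrist"); t=arm.grab_frame("top")
s=arm.get_state(); p=s["eef_pos"]; print(p)
print("tcp scene",proj(w,p),"tcp wrist",proj(f,p),"pin",proj(w,[.5,.055,.066]),proj(w,[.498,.057,.066]))
a,b=[ray(f,u,.02)[:2]*1000 for u in((228,168.5),(478,170))]; d=b-a;y=np.arctan2(d[1],d[0])-np.pi/2
J=np.array([[np.cos(y),-np.sin(y)],[np.sin(y),np.cos(y)]]);o=(a+b)/2+J@[130,0]; print(np.degrees(y),np.linalg.norm(d),o,"pin",o+J@[-75,-20])
for n,F,c in (("s",w,(240,150,440,280)),("t",t,(240,160,400,280))):
    x0,y0,x1,y1=c; cr=cv2.resize(F["pixels"][y0:y1,x0:x1],None,fx=2.5,fy=2.5,interpolation=cv2.INTER_CUBIC); cv2.imwrite(f"pics/{n}4.png",cr[:,:,::-1])
a,b=[cv2.imread(f"pics/{n}4.png") for n in "st"]; h=max(a.shape[0],b.shape[0]); a=cv2.copyMakeBorder(a,0,h-a.shape[0],0,0,0); b=cv2.copyMakeBorder(b,0,h-b.shape[0],0,0,0); m=np.hstack([a,b]);print(m.shape); cv2.imwrite("pics/st4.png",m[:,:800] if 0 else cv2.resize(m,(800,int(m.shape[0]*800/m.shape[1]))))
E
```

```text
[0.46991869 0.04633074 0.04705497]
tcp scene [333.8 199.7] tcp wrist [320.8 229.4] pin [332.6 200. ] [333.7 199.7]
15.884333726060726 164.38493672144332 [558.4024686   93.43734419] pin [491.7401798   53.67380245]
(325, 900, 3)
```

View pics/st4.png

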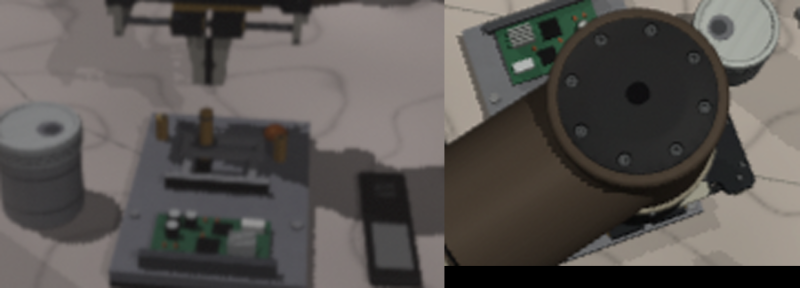

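The scene crop shows the fingertip ends at about row 187, but the TCP projects to row 199.7. I'll enlarge the fingertip area and work out the height.

```bash
python3 - <<'E'
from h import *
w=arm.grab_frame("scene"); p=arm.get_state()["eef_pos"]
for z in (.047,.055,.06,.065,.07,.075,.08): print(z,proj(w,[p[0],p[1],z]))
for d in (-.01,-.02,-.03,-.04): print("x",d,proj(w,[p[0]+d,p[1]+d*.28,.047]))
cr=cv2.resize(w["pixels"][135:240,280:400],None,fx=5.5,fy=5.5,interpolation=cv2.INTER_CUBIC); cv2.imwrite("pics/s5.png",cr[:,:,::-1])
E
```

```text
0.047 [333.8 199.7]
0.055 [333.9 196.8]
0.06 [333.9 194.9]
0.065 [333.9 193. ]
0.07 [333.9 191.2]
0.075 [334.  189.3]
0.08 [334.  187.4]
x -0.01 [334.3 197.3]
x -0.02 [334.8 195. ]
x -0.03 [335.2 192.7]
x -0.04 [335.7 190.5]
```

View pics/s5.png

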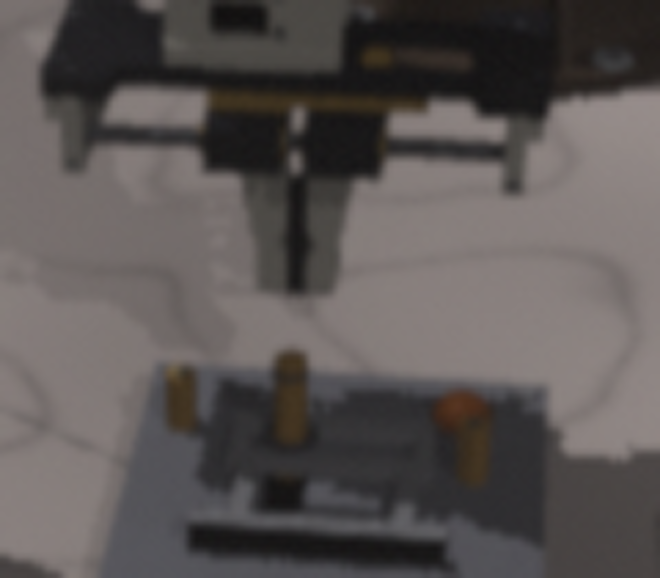

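The fingertips appear 15–30 mm higher than the stated TCP. Lowering 15 mm (TCP to 32 mm) is safe whichever is right, because it stays above both plate and yoke. I'll do that and look again.

Call:
carry_out:
  commands:
    - [0,0,-0.05,0]
    - [0,0,-0.1,0]
    - [0,0,-0.15,0]
    - [0,0,-0.2,0]
    - [0,0,-0.25,0]
    - [0,0,-0.3,0]
    - [0,0,-0.3,0]
    - [0,0,-0.3,0]
    - [0,0,-0.3,0]
    - [0,0,-0.3,0]

```text
t: 7.4
eef_pos: [0.4699, 0.0463, 0.032]
ee_rot: [3.142, 0.0, -2.858]
force: [-0.5, -0.2, 0.3]
width: 0.0
gripper_force: 0.0
```

```bash
python3 - <<'E'
from h import *
w=arm.grab_frame("scene"); s=arm.get_state(); p=s["eef_pos"];print(s["t"],p,s["force"],proj(w,p),w["fx"])
g=w["pixels"].astype(int)
for c in (328,331,338): print(c,[int(v) for v in g[165:215,c].sum(1)//3])
cr=cv2.resize(w["pixels"][135:240,280:400],None,fx=5.5,fy=5.5,interpolation=cv2.INTER_CUBIC); cv2.imwrite("pics/s6.png",cr[:,:,::-1])
E
```

```text
7.45 [0.46991689 0.04631377 0.03202954] [ 0.16180726 -0.87984115 -0.86084069] [333.8 205.2] 449.0291269836639
328 [24, 25, 25, 23, 24, 24, 27, 34, 46, 58, 63, 64, 67, 71, 73, 74, 73, 74, 73, 73, 73, 73, 74, 74, 75, 74, 74, 75, 91, 114, 122, 124, 123, 123, 121, 117, 107, 91, 81, 71, 54, 46, 44, 40, 40, 40, 41, 36, 35, 34]
331 [34, 38, 41, 39, 40, 42, 44, 47, 52, 54, 54, 55, 57, 63, 66, 67, 66, 63, 58, 54, 55, 60, 64, 66, 67, 67, 67, 71, 86, 109, 122, 123, 119, 102, 71, 52, 49, 44, 40, 42, 45, 46, 46, 46, 47, 46, 47, 47, 45, 44]
338 [23, 25, 25, 25, 23, 24, 25, 27, 41, 56, 59, 60, 61, 66, 72, 73, 73, 73, 73, 72, 71, 72, 73, 73, 74, 73, 72, 72, 74, 86, 106, 119, 124, 124, 124, 125, 119, 107, 90, 84, 81, 73, 54, 46, 47, 50, 50, 50, 49, 49]
```

View pics/s6.png

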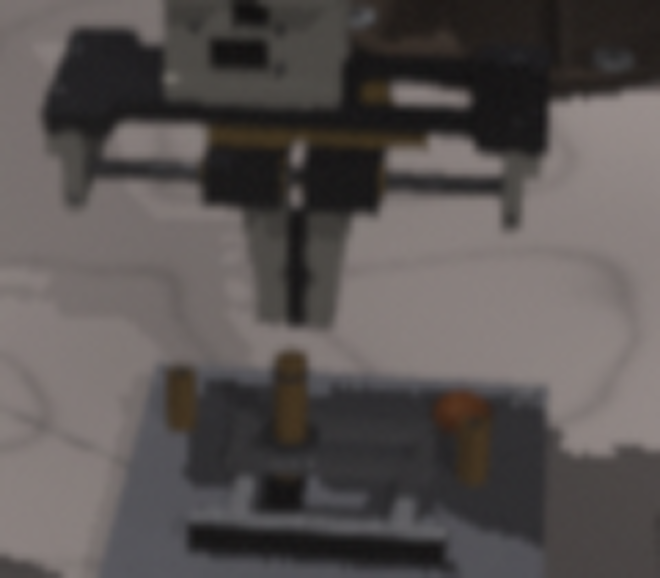

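The tip moved 6 px for 15 mm, as it should, and it still sits about 12 px (~30 mm) higher than the stated TCP. The wrist view agrees: the projected TCP pixel (321,229) shows plate, with no finger there. I'll trust the pictures: the real tip is at about 62 mm and clear of the pin. I'll lower 11 mm and edge forward, watching the force.

Call:
carry_out:
  commands:
    - [0,0,-0.05,0]
    - [0,0,-0.1,0]
    - [0,0,-0.15,0]
    - [0,0,-0.2,0]
    - [0,0,-0.22,0]
    - [0.03,0.01,-0.22,0]
    - [0.07,0.02,-0.22,0]
    - [0.11,0.03,-0.22,0]
    - [0.15,0.04,-0.22,0]
    - [0.15,0.04,-0.22,0]

```text
t: 8.7
eef_pos: [0.4776, 0.0484, 0.021]
ee_rot: [-3.142, 0.0, -2.858]
force: [-0.1, 0.2, -0.1]
width: 0.0
gripper_force: 0.0
```

```bash
python3 - <<'E'
from h import *
w=arm.grab_frame("scene"); s=arm.get_state(); p=s["eef_pos"];print(s["t"],p,s["force"],proj(w,p))
cr=cv2.resize(w["pixels"][135:240,280:400],None,fx=5.5,fy=5.5,interpolation=cv2.INTER_CUBIC); cv2.imwrite("pics/s7.png",cr[:,:,::-1])
g=w["pixels"].astype(int)
for c in (328,338): print(c,[int(v) for v in g[180:215,c].sum(1)//3])
E
```

```text
8.75 [0.47740377 0.04829713 0.02092428] [ 0.54474266 -0.36888892 -0.77071623] [333.3 211. ]
328 [57, 62, 62, 64, 69, 73, 73, 73, 74, 73, 74, 73, 74, 74, 74, 74, 73, 73, 73, 84, 103, 103, 85, 73, 76, 79, 72, 52, 41, 40, 39, 39, 36, 35, 34]
338 [47, 58, 60, 61, 65, 71, 73, 74, 73, 74, 73, 73, 72, 73, 73, 74, 74, 73, 73, 79, 97, 114, 107, 91, 85, 82, 76, 60, 50, 50, 53, 52, 49, 49, 48]
```

View pics/s7.png

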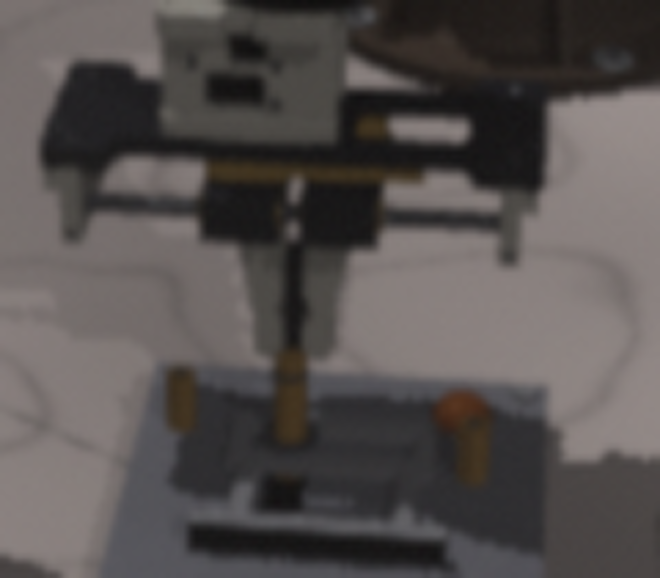

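The scene crop shows the fingertips right behind the pin. Its shaft covers the tip's lower edge at (290,355), and the pin top is at (290,350). The lateral alignment is good and the real tip height is about 52 mm. I'll lower 4 mm more and push along the long leg.

Call:
carry_out:
  commands:
    - [0,0,-0.08,0]
    - [0.08,0.02,-0.08,0]
    - [0.17,0.05,-0.08,0]
    - [0.26,0.08,-0.08,0]
    - [0.35,0.1,-0.08,0]
    - [0.44,0.13,-0.08,0]
    - [0.53,0.15,-0.08,0]
    - [0.6,0.17,-0.08,0]
    - [0.66,0.19,-0.08,0]
    - [0.7,0.2,-0.08,0]

```text
t: 10.0
eef_pos: [0.5125, 0.0583, 0.0169]
ee_rot: [-3.142, -0.0, -2.858]
force: [-2.3, -1.6, -0.7]
width: 0.0
gripper_force: 1.4
```

```bash
cat >> h.py <<'E'
u=np.array([.961,.277]);v=np.array([-.277,.961])
def chk():
    w=arm.grab_frame("scene"); s=arm.get_state(); p=s["eef_pos"][:2]
    print("t",s["t"],"tcp s,l,z",p@u,p@v,s["eef_pos"][2],"F",np.dot(s["force"][:2],u),np.dot(s["force"][:2],v),s["force"][2])
    for q in ("pin_top","pin"):
        for m in arm.regions_of(w,q)[:1] if q=="pin" else arm.mark_of(w,q)[:2]:
            if q=="pin":
                ys,xs=np.nonzero(m["pixels"]); k=ys<=ys.min()+1
                print("pin region",round(m["conf"],2),xs.min(),xs.max(),ys.min(),ys.max())
            else:
                r=ray(w,m["uv"],.066)[:2]; print("pin_top",round(m["conf"],2),np.round(m["uv"],1),"s,l",r@u,r@v)
    hsv=cv2.cvtColor(w["pixels"],cv2.COLOR_RGB2HSV); mask=cv2.inRange(hsv,(10,110,50),(28,255,255)); mask[:190]=0;mask[245:]=0;mask[:,:300]=0;mask[:,385:]=0
    n,_,st,c=cv2.connectedComponentsWithStats(mask)
    for i in range(1,n):
        if st[i,4]>8: 
            top=[st[i,0]+st[i,2]/2-.5,st[i,1]+1.5]; r=ray(w,top,.066)[:2]; print("brass",st[i].tolist(),"top s,l",np.round([r@u,r@v],4))
E
python3 -c "from h import *; chk()"
```

```text
t 10.05 tcp s,l,z 0.5090157111236937 -0.08587968625788157 0.016953358347889587 F -3.0459868038733178 -0.9207550951614734 -1.2953811837047493
pin_top 0.67 [331.5 204.1] s,l 0.5129275095490763 -0.08628696666947168
pin region 0.69 452 464 204 252
brass [311, 203, 4, 10, 33] top s,l [ 0.5192 -0.1274]
brass [329, 206, 5, 5, 15] top s,l [ 0.5266 -0.086 ]
brass [360, 207, 9, 15, 73] top s,l [ 0.5225 -0.0151]
brass [329, 212, 5, 11, 47] top s,l [ 0.5497 -0.0836]
```

The pin is moving at about 3 N, with no contact from below. That confirms the tip is higher than the state claims. I'll keep pushing.

Call:
carry_out:
  commands:
    - [0.06,0.02,0,0]
    - [0.12,0.03,0,0]
    - [0.18,0.05,0,0]
    - [0.24,0.07,0,0]
    - [0.3,0.09,0,0]
    - [0.35,0.1,0,0]
    - [0.39,0.11,0,0]
    - [0.42,0.12,0,0]
    - [0.44,0.13,0,0]
    - [0.44,0.13,0,0]

```text
t: 11.4
eef_pos: [0.5306, 0.0633, 0.0167]
ee_rot: [-3.141, -0.007, -2.859]
force: [-14.6, -1.7, 10.4]
width: 0.0007
gripper_force: 7.5
```

```bash
python3 -c "from h import *; chk()"
```

```text
t 11.45 tcp s,l,z 0.5274813428527528 -0.08614618813542656 0.016682882000250136 F -15.800031510481224 1.7085421881209992 11.432620747949045
pin_top 0.54 [328.3 210.7] s,l 0.5396618656378567 -0.09046010175168907
pin region 0.73 452 465 204 252
brass [311, 203, 4, 9, 27] top s,l [ 0.5192 -0.1274]
brass [359, 207, 10, 15, 74] top s,l [ 0.5227 -0.0162]
brass [328, 211, 5, 4, 17] top s,l [ 0.5461 -0.0861]
brass [328, 217, 6, 10, 49] top s,l [ 0.5684 -0.0828]
```

```bash
python3 - <<'E'
from h import *
w=arm.grab_frame("scene")
def top(img):
    hsv=cv2.cvtColor(img,cv2.COLOR_RGB2HSV); m=cv2.inRange(hsv,(8,90,40),(30,255,255))
    sub=m[190:240,322:342]; ys,xs=np.nonzero(sub); return {int(y)+190:(int(xs[ys==y].min())+322,int(xs[ys==y].max())+322) for y in np.unique(ys)}
a=top(cv2.imread("pics/scene0.png")[:,:,::-1].copy()); b=top(w["pixels"])
print(a);print(b)
p0=np.array([.4997,.0555]) 
for d in (0,.045,.05,.055): print(d,"top",proj(w,[*(p0+d*u),.066]),"base",proj(w,[*(p0+d*u),.0285]))
E
```

```text
{199: (331, 334), 200: (330, 334), 201: (330, 334), 202: (331, 334), 203: (332, 332), 204: (334, 334), 205: (331, 334), 206: (331, 334), 207: (331, 334), 208: (331, 334), 209: (331, 334), 210: (331, 334), 211: (331, 334), 212: (330, 334), 213: (330, 335), 214: (331, 334)}
{210: (330, 331), 211: (329, 332), 212: (328, 332), 213: (328, 332), 214: (328, 332), 215: (329, 332), 216: (329, 332), 217: (328, 333), 218: (328, 333), 219: (328, 333), 220: (328, 333), 221: (328, 333), 222: (328, 333), 223: (328, 333), 224: (328, 333), 225: (328, 333), 226: (328, 332), 227: (329, 331)}
0 top [332.8 199.9] base [332.7 213.9]
0.045 top [330.8 211.1] base [330.6 225.4]
0.05 top [330.5 212.4] base [330.4 226.7]
0.055 top [330.3 213.7] base [330.2 228.1]
```

The pin has gone about 48–50 mm by pixel shift, which is close to the stop but not certainly there. I'll press a little more and see whether it still moves.

Call:
carry_out:
  commands:
    - [0.02,0.005,0,0]
    - [0.04,0.01,0,0]
    - [0.06,0.015,0,0]
    - [0.06,0.015,0,0]
    - [0.06,0.015,0,0]
    - [0.06,0.015,0,0]
    - [0.06,0.015,0,0]
    - [0.06,0.015,0,0]
    - [0.06,0.015,0,0]
    - [0.06,0.015,0,0]

```text
t: 12.85
eef_pos: [0.5311, 0.0632, 0.0165]
ee_rot: [-3.141, -0.011, -2.86]
force: [-23.2, -2.1, 19.5]
width: 0.0005
gripper_force: 11.6
```

```bash
python3 - <<'E'
from h import *
chk()
w=arm.grab_frame("scene");s0=cv2.imread("pics/scene0.png")[:,:,::-1]
# shift of pin patch between start and now (subpixel through upsampling)
def up(i): return cv2.resize(np.ascontiguousarray(i),None,fx=8,fy=8,interpolation=cv2.INTER_CUBIC)
for name,(x0,y0,x1,y1) in dict(pintop=(328,198,337,206),pinfoot=(328,208,337,216),bar=(316,226,362,236)).items():
    T=up(s0[y0:y1,x0:x1]); S=up(w["pixels"][y0-3:y1+20,x0-8:x1+6]); r=cv2.matchTemplate(S,T,cv2.TM_CCOEFF_NORMED); _,c,_,l=cv2.minMaxLoc(r)
    print(name,round(c,2),"shift",l[0]/8-8,l[1]/8-3)
for z,sx in ((.066,0),(.03,0),(.036,.07)):
    p=np.array([.4997,.0555])+sx*u; print(z,[ (proj(w,[*(p+d*u),z])-proj(w,[*p,z])).tolist() for d in(.045,.05,.055)])
E
```

```text
t 12.9 tcp s,l,z 0.5278964801313951 -0.08640131101972294 0.016479610560208885 F -23.270147002638772 4.354491811453212 18.98325793601818
pin_top 0.46 [327.2 210.5] s,l 0.5391566215638367 -0.09288229028910637
pin region 0.64 327 333 211 227
brass [311, 203, 4, 9, 26] top s,l [ 0.5192 -0.1274]
brass [360, 207, 9, 15, 69] top s,l [ 0.5225 -0.0151]
brass [328, 211, 5, 4, 17] top s,l [ 0.5461 -0.0861]
brass [328, 217, 6, 10, 47] top s,l [ 0.5684 -0.0828]
pintop 0.69 shift -2.125 12.125
pinfoot 0.8 shift -2.0 2.125
bar 0.33 shift 2.75 19.375
0.066 [[-2.0, 11.199999999999989], [-2.3000000000000114, 12.5], [-2.5, 13.799999999999983]]
0.03 [[-2.0, 11.400000000000006], [-2.3000000000000114, 12.799999999999983], [-2.5, 14.099999999999994]]
0.036 [[-2.3000000000000114, 12.899999999999977], [-2.6000000000000227, 14.399999999999977], [-2.8999999999999773, 15.899999999999977]]
```

The pin is blocked at 23 N and no longer moving. Its place (s≈0.544) matches the corner found in the images. It also started about 7 mm along the leg, which explains the 48.5 mm of travel, so the jaw is closed. I'll back off level, then rise clear.

Call:
carry_out:
  commands:
    - [-0.15,-0.04,0,0]
    - [-0.3,-0.09,0,0]
    - [-0.45,-0.13,0,0]
    - [-0.58,-0.17,0,0]
    - [-0.58,-0.17,0,0]
    - [-0.58,-0.17,0.3,0]
    - [-0.58,-0.17,0.7,0]
    - [-0.58,-0.17,1.1,0]
    - [-0.58,-0.17,1.4,0]
    - [-0.58,-0.17,1.4,0]

```text
t: 14.3
eef_pos: [0.5094, 0.0575, 0.0885]
ee_rot: [3.141, 0.003, -2.858]
force: [-0.5, 0.4, -0.5]
width: 0.0004
gripper_force: 0.0
```

```bash
python3 - <<'E'
from h import *
chk(); s=arm.get_state(); print(np.round(s["q"],2),s["eef_pos"],s["ee_rot"])
t=arm.grab_frame("top"); marks(t,["pin_top","canister","corner"])
w=arm.grab_frame("wrist"); marks(w,["pin_top","corner","leg_end"])
hsv=cv2.cvtColor(w["pixels"],cv2.COLOR_RGB2HSV);m=cv2.inRange(hsv,(12,110,60),(28,255,255));m[232:]=0
n,_,st,c=cv2.connectedComponentsWithStats(m);print([(st[i].tolist(),c[i].round(1).tolist()) for i in range(1,n) if st[i,4]>15])
E
```

```text
t 14.35 tcp s,l,z 0.5047345680542183 -0.08585124631126892 0.08744530150816464 F -0.5697092653710462 0.09616948990131464 -0.5188642473131548
brass [311, 203, 4, 9, 31] top s,l [ 0.5192 -0.1274]
brass [360, 207, 9, 15, 70] top s,l [ 0.5225 -0.0151]
brass [329, 212, 4, 3, 11] top s,l [ 0.5498 -0.0847]
brass [328, 217, 5, 10, 46] top s,l [ 0.5685 -0.0838]
[ 0.5   0.19 -0.49 -0.   -0.89 -1.78] [0.50795339 0.05691584 0.08640714] [ 3.14155076e+00 -9.12315317e-04 -2.85857921e+00]
pin_top 0.36 [366.8 181.6] [610.3 -56.1]
canister 0.78 [367.6 181.2] [628.4 -66. ]
pin_top 0.72 [322.7 246.4] [526.7  63.7]
pin_top 0.45 [320.5 272.5] [546.   67.8]
corner 0.88 [321.6 249.3] [548.7  69.6]
leg_end 0.59 [364.2 247.3] [537.1 103. ]
[([397, 135, 33, 33, 841], [413.0, 151.2]), ([246, 166, 18, 23, 210], [254.5, 178.1]), ([416, 204, 18, 19, 181], [424.4, 212.9])]
```

Call:
carry_out:
  commands:
    - [0.1,-0.05,0.1,1.6]
    - [0.2,-0.1,0.1,3.2]
    - [0.3,-0.15,0.1,4.8]
    - [0.4,-0.2,0.1,6.4]
    - [0.5,-0.25,0.1,8]
    - [0.6,-0.3,0.1,9.6]
    - [0.7,-0.35,0.1,11.2]
    - [0.8,-0.4,0.1,12.8]
    - [0.92,-0.47,0.1,14.2]
    - [1.03,-0.52,0.1,15]

```text
t: 16.1
eef_pos: [0.5601, 0.0309, 0.0919]
ee_rot: [3.141, -0.0, -1.284]
force: [-0.4, 0.3, 0.3]
width: 0.0006
gripper_force: 0.0
```

Call:
carry_out:
  commands:
    - [0,0,0,0]
    - [0,0,0,0]
    - [0,0,-0.2,0]
    - [0,0,-0.5,0]
    - [0,0,-0.8,0]
    - [0,0,-1.1,0]
    - [0,0,-1.3,0]
    - [0,0,-1.45,0]
    - [0,0,-1.5,0]
    - [0,0,-1.5,0]

```text
t: 17.35
eef_pos: [0.5601, 0.0311, 0.0171]
ee_rot: [-3.141, -0.0, -1.288]
force: [-0.2, 0.4, 0.3]
width: 0.0003
gripper_force: 0.0
```

```bash
python3 - <<'E'
from h import *
chk(); s=arm.get_state(); print(s["eef_pos"],s["ee_rot"])
w=arm.grab_frame("scene"); marks(w,["pin_top","canister"])
E
```

```text
t 17.4 tcp s,l,z 0.5469398358094479 -0.1252239710984634 0.017275109504843886 F 0.11063402432935084 -0.2571677388707668 -0.08599980383753963
pin_top 0.44 [330.  213.1] s,l 0.5484102265147467 -0.08589522222618406
pin_top 0.33 [258.4 243.1] s,l 0.6676775056882247 -0.21290270456359556
pin region 0.64 327 333 212 227
brass [360, 207, 9, 15, 74] top s,l [ 0.5225 -0.0151]
brass [328, 212, 5, 3, 13] top s,l [ 0.5499 -0.0857]
brass [328, 217, 6, 11, 48] top s,l [ 0.5684 -0.0828]
[0.56023034 0.03118377 0.01742391] [-3.14071572e+00  2.78215188e-05 -1.28747044e+00]
pin_top 0.65 [331.1 210.1] [539.1  67.2]
canister 0.84 [258.9 244.1] [630.5 -64.4]
```

Call:
carry_out:
  commands:
    - [-0.02,0.08,0,0]
    - [-0.05,0.16,0,0]
    - [-0.07,0.24,0,0]
    - [-0.09,0.32,0,0]
    - [-0.12,0.4,0,0]
    - [-0.14,0.48,0,0]
    - [-0.16,0.56,0,0]
    - [-0.18,0.63,0,0]
    - [-0.2,0.69,0,0]
    - [-0.21,0.72,0,0]

```text
t: 18.9
eef_pos: [0.5493, 0.0672, 0.017]
ee_rot: [-3.142, -0.0, -1.287]
force: [0.3, -1.6, 0.8]
width: 0.0006
gripper_force: 0.8
```

```bash
python3 -c "from h import *; chk()"
```

```text
t 18.95 tcp s,l,z 0.5465551188506259 -0.087447312024313 0.016956852762763056 F -0.6589336745101226 -0.612700276295284 0.3431997657512512
pin_top 0.61 [340.  209.8] s,l 0.5333775413445419 -0.06590886120845021
pin_top 0.44 [336.7 240.8] s,l 0.64286736547593 -0.06299976059244117
pin region 0.66 236 277 196 254
brass [359, 207, 10, 15, 83] top s,l [ 0.5227 -0.0162]
brass [335, 218, 6, 10, 48] top s,l [ 0.5704 -0.068 ]
```

It turned the corner and has gone about 16 mm along the short leg. I'll push on to the stop.

Call:
carry_out:
  commands:
    - [-0.02,0.07,0,0]
    - [-0.04,0.14,0,0]
    - [-0.06,0.21,0,0]
    - [-0.08,0.28,0,0]
    - [-0.1,0.34,0,0]
    - [-0.11,0.39,0,0]
    - [-0.12,0.43,0,0]
    - [-0.13,0.46,0,0]
    - [-0.13,0.46,0,0]
    - [-0.13,0.46,0,0]

```text
t: 20.3
eef_pos: [0.5431, 0.0876, 0.0171]
ee_rot: [3.14, -0.003, -1.287]
force: [6.3, -14.9, 0.4]
width: 0.0004
gripper_force: 8.1
```

```bash
python3 -c "from h import *; chk()"
```

```text
t 20.35 tcp s,l,z 0.5461899763437936 -0.06624851397437952 0.017105513954991047 F 0.7621570772735745 -16.9054790342464 0.1468080195017001
pin_top 0.64 [345.9 213.4] s,l 0.5457544957944169 -0.05233230931351503
pin region 0.4 343 349 217 228
brass [311, 203, 4, 9, 21] top s,l [ 0.5192 -0.1274]
brass [360, 207, 9, 15, 76] top s,l [ 0.5225 -0.0151]
brass [344, 218, 6, 11, 46] top s,l [ 0.5682 -0.0494]
```

It is stopped at 17 N, with the pin 34–35 mm along the short leg, so it is home. I'll back off level, then rise clear.

Call:
carry_out:
  commands:
    - [0.04,-0.15,0,0]
    - [0.08,-0.3,0,0]
    - [0.12,-0.45,0,0]
    - [0.17,-0.58,0,0]
    - [0.17,-0.6,0,0]
    - [0.17,-0.6,0.5,0]
    - [0.17,-0.6,1.2,0]
    - [0.17,-0.6,2,0]
    - [0.17,-0.6,2.8,0]
    - [0.17,-0.6,3.2,0]

```text
t: 21.7
eef_pos: [0.5523, 0.0605, 0.1796]
ee_rot: [-3.138, 0.0, -1.287]
force: [-0.6, 0.3, -0.1]
width: 0.0002
gripper_force: 0.0
```

```bash
python3 - <<'E'
from h import *
chk(); w=arm.grab_frame("scene"); marks(w,["pin_top","canister","lens","leg_end"])
f=arm.grab_frame("wrist"); marks(f,["pin_top","leg_end","yoke"])
E
```

```text
t 21.75 tcp s,l,z 0.5484593571415983 -0.09499829855863999 0.18155469005059718 F 1.4127915733985117 0.9639252943242325 1.8964393202591248
pin_top 0.41 [347.6 213.1] s,l 0.5442126434554827 -0.0488414389447822
pin region 0.66 344 349 212 227
brass [311, 203, 4, 9, 25] top s,l [ 0.5192 -0.1274]
brass [360, 207, 8, 15, 62] top s,l [ 0.5227 -0.0162]
brass [345, 212, 5, 4, 17] top s,l [ 0.5459 -0.05  ]
brass [345, 218, 4, 10, 39] top s,l [ 0.5682 -0.0494]
pin_top 0.66 [344.8 212.3] [535.8  97.2]
canister 0.77 [257.8 242.6] [626.8 -69.2]
lens 0.61 [364.1 211.2] [449.6 113.8]
leg_end 0.58 [345.5 234.6] [551.2 105.7]
pin_top 0.63 [322.6 235.1] [536.4 103.5]
leg_end 0.75 [318.3 216.9] [541.3 102. ]
yoke 0.88 [324.6 206.9] [538.6  87.3]
yoke 0.29 [323.2 189.8] [545.3  69.9]
```

```bash
python3 -c "from station import arm; print(arm.job_done())"
```

```text
the job is handed in; nothing more can be done
None
```

I handed the job in at about 22 s; no verdict came back. By force and camera, the jaw is closed on the board and the pin is home at the end of the short leg and still fully down. The standoffs, lens and canister look unmoved, and the hand is clear.

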